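# Hold the reel bracket against the sprung rail for screwing

## Task

First swing the steel brace out from the rail until it clicks over its ball catch and sits fully at its end stop, square to the rail. Then bring up the T-shaped wooden bracket, standing on the table, with the outer face of its board flat against the sprung rail and the board's end snug against the brace, and press it on the rail with a steady 10 N or so for at least three seconds, never near 25 N, so that I can screw it on from behind: finish while still holding that push. Leave the tank, the canister and the reel alone.

Things in the scene. Friction and masses are not known exactly. Their poses are not given: they have to be found in the camera images.
- fixture: Screwing fixture fixed to the table. Origin on the table surface, in the plane of the rail's face at rest. +x points through the rail, away from the side where the bracket goes (the pressing direction); +y runs along the rail towards the brace's hinge, which is at x = -14, y = 102 mm; z up. A wooden back stop 55 mm high stands at x = 38 to 54 mm. In front of the rail is bare table.
- corner (a point): Fixed point on the table where the plane of the rail's face at rest meets the plane of the side of the swung-out brace (fixture x = 0, y = 93 mm). A bracket seated against both has its origin 65 mm from here towards fixture -y, so at y = 28 mm. A steel foot 10 mm high lies under the brace's hinge beyond that plane (y = 93 to 111, x = -26 to 54 mm).
- rail (a joint): Sprung aluminium rail (200 x 12 x 41 mm): how far it is pushed back along fixture +x, in m. 0 at rest, hard stop at 0.022. Spring of 1000 N/m without preload, so 0.010 means 10 N between bracket and rail.
- rail_face (a point): Middle of the top edge of the rail's face as it is at rest (fixture x = 0, y = -25 mm, height 45 mm); it does not move with the rail. The rail is 200 mm long (y = -125 to 75 mm) and spans heights 4 to 45 mm.
- brace (a joint): Hinge angle of the steel brace, rad: 0 = folded parallel to the rail, pointing to fixture -y; 1.571 = end stop, pointing to fixture -x. Seen from above it turns clockwise as it grows. The hinge stays where it is left; from 1.25 to 1.45 it must be forced over a sprung ball catch (5 to 10 N at the knob), can hang on the ball up to about 1.5, then seats and is kept at the stop.
- brace_hinge (a point): Point on the brace's vertical hinge axis, 43 mm above the table.
- brace_knob (a point): Centre of the top of the upright round black knob (16 mm in diameter, from 40 to 90 mm above the table) on the brace, 85 mm from the hinge axis. The brace's bar is 18 mm wide, spans heights 16 to 40 mm and ends 96 mm from the hinge axis; a 55 mm tail sticks out behind the hinge.
- bracket: Loose T-shaped wooden bracket, about 110 to 225 g, standing on the table. Board 130 mm (y) x 14 mm (x), with a stem 26 mm wide (y) that runs back from its middle to x = -60 mm; all 48 mm high. Origin on its underside, below the middle of the board's outer face (the one away from the stem); +x points out of that face, z up. Seated, its +x agrees with the fixture's +x.
- bracket_face (a point): Centre of the board's outer face, 24 mm above the underside.
- bracket_stem (a point): Centre of the stem's top, 42 mm behind the outer face (bracket x = -42 mm), 48 mm above the underside; the stem can be gripped here across its 26 mm, from above.
- tank: Black plastic developing tank with a grey twist cap, 92 mm in diameter, 138 mm high, standing on the table; origin under its centre. Leave alone.
- canister: Translucent canister with a lid, 64 mm in diameter, 85 mm high; origin under its centre. Leave alone.
- reel: Steel spiral reel, 88 mm in diameter, 40 mm high, lying flat; origin under its centre. Leave alone.
There are look-alikes about, which are no part of the job. What is meant by the bracket is not blue, green or turquoise, and is the larger of those in its own colour.

How it is judged (in metres and radians):
On the way, in this order (a step that is already met when the one before it is completed fails the run):
1. the brace is swung out past its catch to its end stop (value of joint brace above 1.51 rad), for 0.2 s.
2. the bracket is pressed square against the rail and beside the brace with 5 to 16 N for two seconds (contact force between bracket and rail between 5 and 16 N and y of bracket_face in the frame of fixture above 0.021 m and angle between the x axis of bracket and the x axis of fixture, either way round below 0.07 rad), for 2 s.
At the end, for the whole second after the job is handed in: Brace at its end stop (over 1.51 rad); bracket on the table (within 6 mm, tilt under 0.08 rad), at rest, its board's outer face square to the rail (0.07 rad), its end within 7 mm of the brace; the robot still pushes it, with 5 to 16 N between bracket and rail (all of step 2 and value of joint brace above 1.51 rad and contact force between any of the fingers, the arm and bracket above 2 N and x of bracket_face in the frame of fixture above 0.002 m and y of bracket_face in the frame of fixture below 0.033 m and angle between bracket's own z axis and vertical below 0.08 rad and height (world z) of bracket below 0.006 m and linear speed of bracket below 0.01 m/s); the arm keeps its last pose, push and grip.
It fails at once if bracket and rail pressed together with more than 25 N (contact force between bracket and rail above 25 N).
It fails at once if the tank, the canister or the reel is moved more than 15 mm (distance of any of tank, canister, reel from where it was at the start of the episode above 0.015 m).
It also fails if it takes over 64 s, if anything falls off the work surface, if the arm or the gripper's body presses on something with over 40 N, if the wrist force passes 120 N, or if a joint passes its speed limit or range.

## Robot

A 6-joint arm with a two-finger parallel gripper is mounted at the origin on the work surface. World frame = base frame: x ahead of the robot, y to its left, z up, the work surface at z = 0. Lengths are in mm, angles in rad, forces in N, time in s.
With the tool pointing down it reaches from about 150 to 775 mm from the base axis. Payload 6.1 kg.
Tool frame: the origin (TCP) lies midway between the tips of the shut fingers; the grasp point (between the pads) lies 19 mm behind it (env.tcp_to_grasp is the x of the grasp point in the tool frame, in mm); x points along the fingers, y is the direction in which the jaws open and shut, and the axes are right-handed (so a half turn about x gives the same grasp; the last joint's range is limited). The gripper opens to 85 mm and grips with 20 to 120 N. Pads are 22 mm wide; open, the fingers measure 114 mm over their backs; the gripper's body (76 mm by 85 mm) begins 54 mm behind the grasp point. The pads swing forward as they close: fully open they stand 13 mm farther back than shut.
Start: joints at [1.221, 0.126, -0.04, 1.405, 0, 1.571], TCP at [179.915, 493.192, 231.295] pointing down, gripper open.
Joint ranges: [-2.72, 2.72], [-0.95, 1.95], [-1.27, 1.35], [-1.78, 2.02], [-1.46, 1.47], [-3.14, 3.14]. Speed limits (rad/s): [2.39, 2.39, 3.01, 3.14, 3.14, 3.14].

## Interface

Orientations are given as a rotation vector (axis times angle).
In Python, from station import env gives the robot as it stands.
- The arm moves only by the tool send_rows, never from a script. Its argument "moves" is a list of rows, each a list of 5 numbers: the opening, from 0 (shut) to 1 (fully open), then the shift along the tool's x, y, z in cm, then the turn about the tool's x in degrees. In form: [[fingers, dx, dy, dz, twist], ...]. A call has exactly 5 rows; each row shifts and turns the commanded pose from where the row before left it, along the tool's axes as they then stand; what a row does not reach is not made up. A row lasts 1/10 s, in which the tool goes at most 50 mm and 8.59 degrees, less where a joint would pass 70% of its speed; a pose out of reach is approached as far as the arm can. A call is refused whole if a number of a shift passes 5 or a number of a turn 8.59, either way. A call with a gripper value outside its range is refused whole. The fingers move at their own pace and stop on an object; the grip force is fixed at half the most. Time passes only in rows, so rows that do not move let the fingers close, or fill a call up. It gives the time, the measured TCP pose, the force and the opening at its end, in the units of the state.
- env.state(): the state, without advancing time (a new reading comes with each control period).
- env.snapshot(name): name is "scene" or "top"; returns the picture (480x640x3 uint8, red, green, blue); there is no depth.
- env.camera_params(name): a dict with "intrinsics" (3x3 intrinsics, pixels), "R" (3x3) and "t" (3): a world point X has camera coordinates R X + t. Camera axes: x right, y down, z forward; pixel columns grow to the right and rows downward; lengths in mm; the calibration is good to about 2 mm. A picture is of the moment at which its call begins. camera_params takes no time and is no camera call.
- env.job_done(): hands the job in, once; it reports no verdict.
The state is a dict: "clock": time; "joints": joint angles; "joint_vel": joint speeds; "effort": joint torques, N m; "tool_pos": TCP position; "tcp_rot": TCP orientation; "ft_force": force on the tool from outside, world axes, zero at the start; "moment": the same for the moment, N m; "finger_gap": finger opening in mm.
Only numpy, scipy, OpenCV 4.12 (cv2) and the standard library are available. Lean on these libraries where they do the work, as an engineer would, in place of code of your own. Each camera call takes 0.05 s, during which the arm holds its last target. There are 200 camera calls.

## Working session

There is one attempt and no reset: what is moved stays moved. The work goes in short steps, Python scripts to look and compute and a tool call to move; the robot and the scene stay as the last step left them, time stands still between calls to the robot, and variables do not carry over. Pictures are saved under pics/ and viewed, about 8 in all and at most 12, crops included, and the job is handed in when it is done.

Besides the shell and the picture viewer there is one more tool, called after "Call:" as a command line: name --pt "numbers of a row" for each row, then --argument value for the rest. send_rows: Moves the arm, as the interface text tells. Its arguments: {"type":"object","properties":{"moves":{"type":"array","items":{"type":"array","items":{"type":"number"}}}},"required":["moves"]}

```bash
mkdir -p pics; ls
python3 - <<'E'
from station import env
import cv2
for n in("scene","top"):
    cv2.imwrite(f"pics/{n}0.png",env.snapshot(n)[:,:,::-1]);p=env.camera_params(n);print(n,p)
print(env.state())
E
```

```text
pics
scene {'intrinsics': array([[579.49106438,   0.        , 320.37679879],
       [  0.        , 579.49106438, 239.27709434],
       [  0.        ,   0.        ,   1.        ]]), 'R': array([[-0.50596755,  0.86249626,  0.00985067],
       [ 0.64065526,  0.3834264 , -0.66524058],
       [-0.57754452, -0.33027927, -0.74656408]]), 't': array([ 260.39280153, -272.56253831, 1673.3589963 ])}
top {'intrinsics': array([[518.17693691,   0.        , 318.22917572],
       [  0.        , 518.17693691, 239.30236618],
       [  0.        ,   0.        ,   1.        ]]), 'R': array([[ 0.00492481, -0.99990133,  0.01315562],
       [-0.98300673, -0.00725492, -0.18342609],
       [ 0.18350344, -0.01202873, -0.98294547]]), 't': array([ -21.64023145,  532.28142795, 1125.64190997])}
{'clock': 0.1, 'joints': array([ 1.22099131e+00,  1.26357335e-01, -4.05027248e-02,  1.40541063e+00,
       -2.13608245e-05,  1.57081471e+00]), 'joint_vel': array([-0.00105291,  0.00122906,  0.00227484, -0.00024455, -0.0003516 ,
       -0.00037999]), 'effort': array([ 4.63016440e-04, -4.36902630e+01,  3.53607345e+01,  1.35611824e-02,
        8.13938459e-05,  1.92318119e-06]), 'tool_pos': array([179.80480639, 492.85736747, 230.58855541]), 'tcp_rot': array([ 0.27335802,  1.55354624, -0.27565411]), 'ft_force': array([-0.27107464,  0.29301789,  0.045566  ]), 'moment': array([-0.01179507,  0.00994202, -0.01703251]), 'finger_gap': 85.49620412497751}
```

View pics/top0.png

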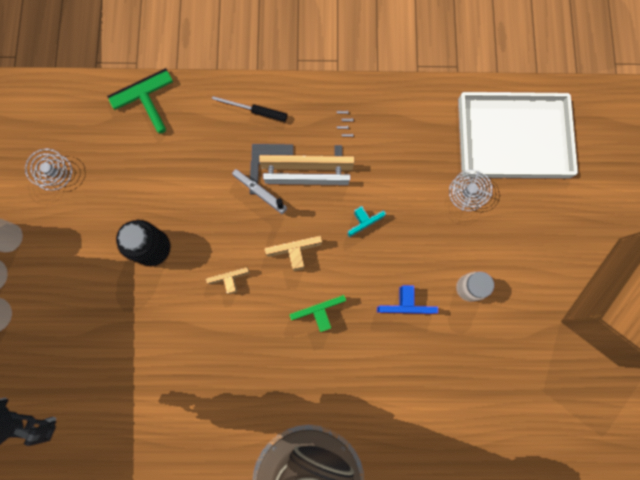

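View pics/scene0.png

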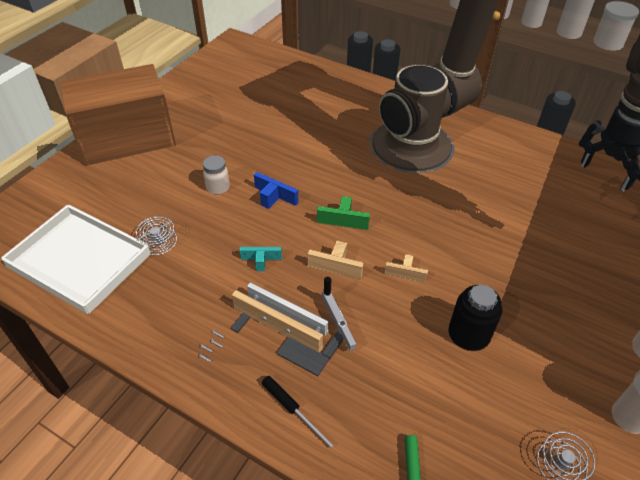

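Run:
```python
import cv2
a=cv2.imread("pics/top0.png")[140:285,200:400]
cv2.imwrite("pics/c1.png",cv2.resize(a,None,fx=4,fy=4,interpolation=cv2.INTER_CUBIC))
a=cv2.imread("pics/scene0.png")[220:370,220:420]
cv2.imwrite("pics/c2.png",cv2.resize(a,None,fx=4,fy=4,interpolation=cv2.INTER_CUBIC))
```

```text
(no output)
```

View pics/c1.png

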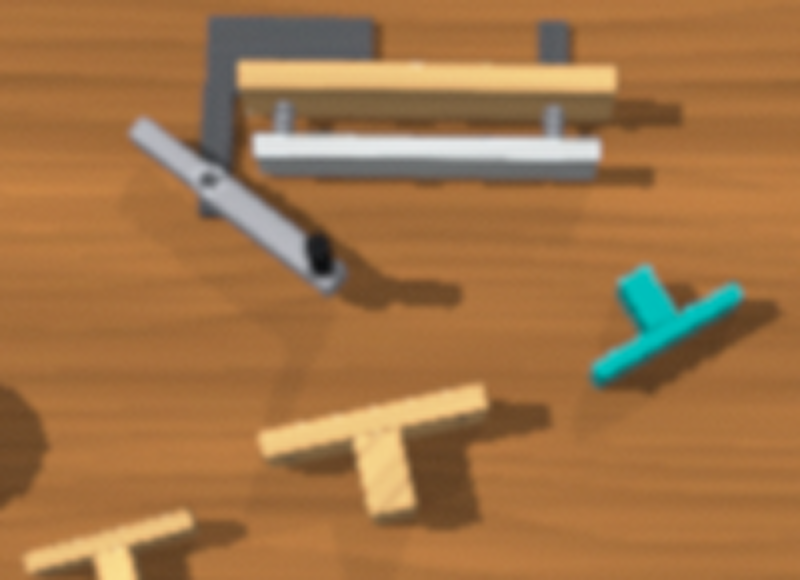

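View pics/c2.png

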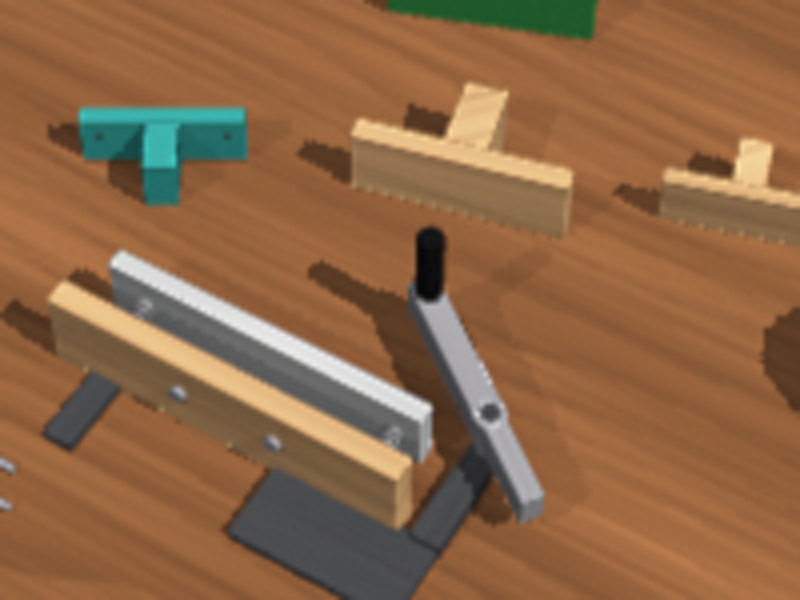

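```bash
cat > h.py <<'E'
import numpy as np
from station import env
def ray(n,uv,z):
    p=env.camera_params(n);R=p["R"];c=-R.T@p["t"]
    d=R.T@np.linalg.inv(p["intrinsics"])@[uv[0],uv[1],1.]
    return c+d*(z-c[2])/d[2]
def proj(n,X):
    p=env.camera_params(n);q=p["intrinsics"]@(p["R"]@np.array(X,float)+p["t"]);return q[:2]/q[2]
E
python3 - <<'E'
from h import *
np.set_printoptions(precision=1,suppress=True)
C=lambda o:(lambda u,v:(u/4+o[0]-.4,v/4+o[1]-.4))
for n,o,L in (("top",(200,140),dict(railL=(257,158,45),railR=(600,161,45),stopL=(238,62,55),stopR=(616,67,55),hinge=(209,180,41),knob=(319,241,90),bL=(258,434,48),bR=(483,384,48),bLi=(267,457,48),bRi=(487,405,48),s1=(372,518,48),s2=(416,507,48),si1=(355,437,48),si2=(401,427,48))),
 ("scene",(220,220),dict(railbackR=(118,255,45),railbackL=(431,408,45),hinge=(489,411,41),knob=(431,237,90),bR=(354,137,48),bL=(571,185,48),s=(489,90,48)))):
  for k,(u,v,z) in L.items(): print(n,k,ray(n,C(o)(u,v),z))
E
```

```text
top railL [674.6 108.6  45. ]
top railR [674.5 -90.8  45. ]
top stopL [729.4 120.1  55. ]
top stopR [728.4 -99.7  55. ]
top hinge [662.3 136.6  41. ]
top knob [613.2  68.8  90. ]
top bL [511.5 103.9  48. ]
top bR [541.3 -23.2  48. ]
top bLi [498.4  98.5  48. ]
top bRi [529.1 -25.5  48. ]
top s1 [464.2  38.8  48. ]
top s2 [470.6  14.2  48. ]
top si1 [510.2  49.1  48. ]
top si2 [516.1  23.1  48. ]
scene railbackR [676.5 -87.8  45. ]
scene railbackL [675.1 110.5  45. ]
scene hinge [658.8 136.4  41. ]
scene knob [607.8  70.8  90. ]
scene bR [539. -19.  48.]
scene bL [506.4 104.7  48. ]
scene s [467.6  30.2  48. ]
```

Run:
```python
from h import *
from scipy.spatial.transform import Rotation as R
np.set_printoptions(precision=3,suppress=True)
s=env.state();print(R.from_rotvec(s["tcp_rot"]).as_matrix(),s["tool_pos"],env.tcp_to_grasp)
for k,uv in dict(tank=(131,236),can=(477,284),reel=(470,190)).items(): print(k,ray("top",uv,100 if k!="reel" else 30))
```

```text
[[-0.     0.343  0.939]
 [-0.001  0.939 -0.343]
 [-1.    -0.001  0.   ]] [179.805 492.857 230.589] -18.700000000000003
tank [527.226 386.79  100.   ]
can [ 428.047 -358.422  100.   ]
reel [ 656.86  -375.732   30.   ]
```

Call:
send_rows --pt "0 0 0 0 -6.7" --pt "0 0 0 0 -6.7" --pt "0 0 0 0 -6.7" --pt "0 0 -3.5 3.4 0" --pt "0 0 -3.5 3.4 0"

```text
clock: 0.6
tool_pos: [247.9, 422.9, 230.5]
tcp_rot: [-0.005, 1.571, 0.003]
ft_force: [1.0, 0.4, 0.1]
finger_gap: 12.5
```

Call:
send_rows --pt "0 0 -3.5 3.4 0" --pt "0 0 -3.5 3.4 0" --pt "0 0 -3.5 3.4 0" --pt "0 0 -3.5 3.4 0" --pt "0 0 -3.5 3.4 0"

```text
clock: 1.1
tool_pos: [419.1, 246.7, 231.1]
tcp_rot: [-0.001, 1.571, 0.001]
ft_force: [0.5, 1.1, 0.0]
finger_gap: -0.2
```

```bash
python3 -c "
from h import *
print(env.state()['joints'])"
```

```text
[ 5.31953053e-01  5.27048846e-02 -1.20625525e-01  1.39765111e+00
  7.70059329e-05  5.30905270e-01]
```

Call:
send_rows --pt "0 0 -3.5 3.3 0" --pt "0 0 -3.5 3.3 0" --pt "0 0 -3.5 3.3 0" --pt "0 0 -3.5 3.3 0" --pt "0 0 -3.5 3.3 0"

```text
clock: 1.6
tool_pos: [584.3, 71.8, 230.9]
tcp_rot: [-0.0, 1.571, 0.001]
ft_force: [0.5, -0.2, -0.4]
finger_gap: -0.2
```

Call:
send_rows --pt "0 0 -3.5 3.2 0" --pt "0 3.5 0 0 0" --pt "0 4.5 0 0 0" --pt "0 4.5 0 0 0" --pt "0 0 0 0 0"

```text
clock: 2.1
tool_pos: [610.5, 38.1, 98.9]
tcp_rot: [-0.001, 1.584, -0.0]
ft_force: [-0.2, 0.6, -0.7]
finger_gap: -0.4
```

Run:
```python
from h import *
import cv2
n="top";a=env.snapshot("top")[140:285,200:400,::-1];b=env.snapshot("scene")[220:370,220:420,::-1]
f=lambda a:cv2.resize(a,None,fx=4,fy=4,interpolation=cv2.INTER_CUBIC)
cv2.imwrite("pics/c3.png",f(b));print(env.state()["tool_pos"])
```

```text
[614.78756039  38.59463578 106.30387681]
```

View pics/c3.png

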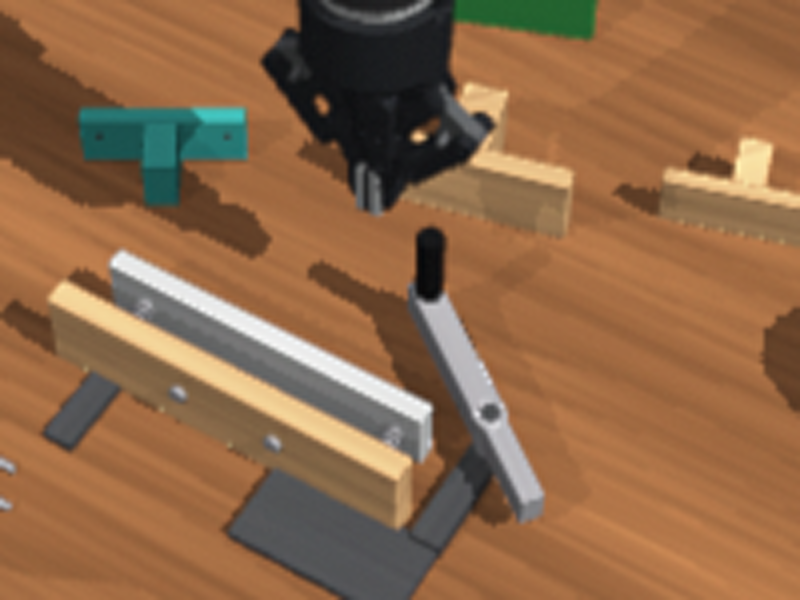

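Call:
send_rows --pt "0 2.4 0 0 0" --pt "0 2.4 0 0 0" --pt "0 0 0.9 0 0" --pt "0 0 0.8 -0.8 0" --pt "0 0 0.8 -0.8 0"

```text
clock: 2.7
tool_pos: [600.1, 64.6, 60.8]
tcp_rot: [-0.001, 1.568, 0.001]
ft_force: [0.7, -1.6, -1.2]
finger_gap: -0.2
```

Call:
send_rows --pt "0 0 0.7 -0.5 0" --pt "0 0 0.7 -0.4 0" --pt "0 0 0.6 -0.3 0" --pt "0 0 0.6 -0.2 0" --pt "0 0 0 0 0"

```text
clock: 3.2
tool_pos: [585.2, 90.6, 58.4]
tcp_rot: [-0.001, 1.571, 0.002]
ft_force: [0.4, -0.2, -0.3]
finger_gap: 0.2
```

Call:
send_rows --pt "0 0 0.4 -0.1 0" --pt "0 0 0.4 -0.1 0" --pt "0 0 0.4 -0.1 0" --pt "0 0 0.4 0 0" --pt "0 0 0 0 0"

```text
clock: 3.7
tool_pos: [582.1, 105.6, 58.0]
tcp_rot: [-0.0, 1.572, 0.001]
ft_force: [0.0, 0.6, -0.7]
finger_gap: 0.1
```

Run:
```python
from h import *
import cv2
b=env.snapshot("scene")[200:375,260:460,::-1]
cv2.imwrite("pics/c4.png",cv2.resize(b,None,fx=3,fy=3,interpolation=cv2.INTER_CUBIC))
```

```text
(no output)
```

View pics/c4.png

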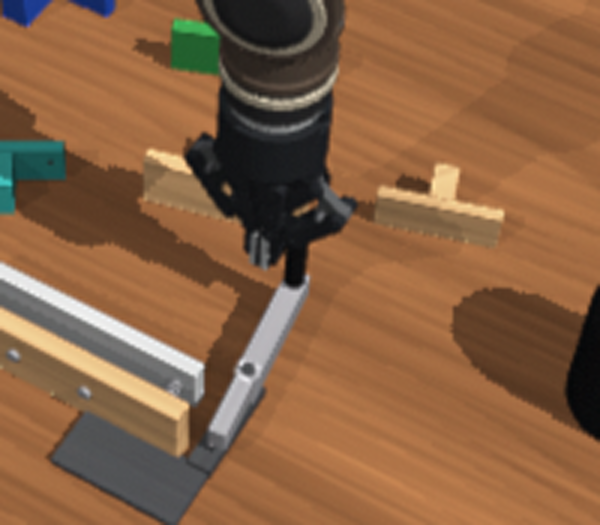

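Run:
```python
from h import *
for u,v in ((248,369),(294,285),(213,440)): print(ray("scene",(u/3+260-.4,v/3+200-.4),40))
```

```text
[658.2679687  137.14300289  40.        ]
[577.49315163 130.75632534  40.        ]
[720.49908438 144.43395804  40.        ]
```

Call:
send_rows --pt "0 0 0.3 0 0" --pt "0 0 0.3 0 0" --pt "0 0 0.3 0 0" --pt "0 0 0.2 0 0" --pt "0 0 0 0 0"

```text
clock: 4.25
tool_pos: [582.3, 115.7, 58.2]
tcp_rot: [-0.003, 1.571, -0.002]
ft_force: [0.1, -4.9, 0.2]
finger_gap: 0.0
```

Call:
send_rows --pt "0 0 0.2 0 0" --pt "0 0 0 0 0" --pt "0 0 0.2 0 0" --pt "0 0 0 0 0" --pt "0 0 0 0 0"

```text
clock: 4.75
tool_pos: [582.3, 116.1, 58.3]
tcp_rot: [-0.006, 1.571, -0.009]
ft_force: [-0.1, -18.3, 2.5]
finger_gap: -0.1
```

Call:
send_rows --pt "0 0 -1.5 0 0" --pt "0 0 -1.5 0 0" --pt "0 -4.5 0 0 0" --pt "0.6 -4.5 0 0 0" --pt "0.6 0 -2.7 -3.3 0"

```text
clock: 5.25
tool_pos: [556.4, 65.2, 155.5]
tcp_rot: [-0.0, 1.556, 0.005]
ft_force: [0.8, -0.4, -0.0]
finger_gap: 28.3
```

Call:
send_rows --pt "0.8 0 -2.7 -3.3 0" --pt "0.8 0 0 -3.3 0" --pt "0.8 0 0 0 -6.9" --pt "0.8 0 0 0 -6.9" --pt "0.8 0 0 0 0"

```text
clock: 5.75
tool_pos: [483.3, 36.3, 148.7]
tcp_rot: [-0.189, 1.561, 0.19]
ft_force: [0.5, -0.4, 0.1]
finger_gap: 68.2
```

Run:
```python
from h import *
import cv2
s=env.state();print(s["tool_pos"],s["tcp_rot"],s["finger_gap"])
b=env.snapshot("scene")[200:375,260:460,::-1]
a=env.snapshot("top")[140:315,200:400,::-1]
f=lambda a:cv2.resize(a,None,fx=4,fy=3.4,interpolation=cv2.INTER_CUBIC)
cv2.imwrite("pics/c5.png",cv2.resize(np.hstack([a,b]),None,fx=2,fy=2,interpolation=cv2.INTER_CUBIC))
# expected brace if at stop: knob top, bar end
for n in("top","scene"): print(n,proj(n,(575.7,137,90)),proj(n,(565,137,40)))
```

```text
[483.29489442  36.27619336 148.66516293] [-0.18946949  1.56136994  0.19029994] 68.23271755795001
top [248.02586685 216.0819896 ] [250.50349672 225.58946197]
scene [361.9629006  281.22389834] [362.78254541 291.82004261]
```

View pics/c5.png

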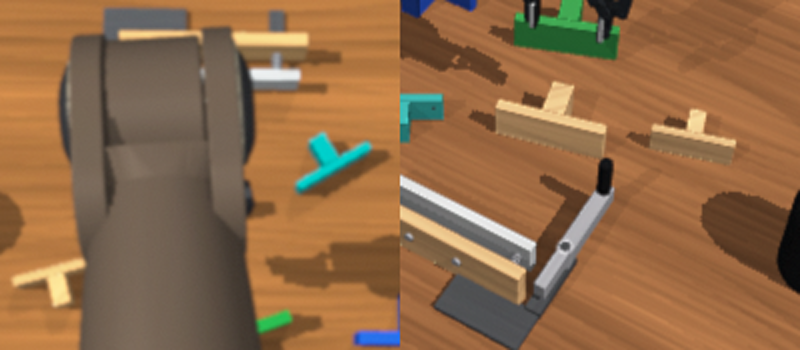

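Call:
send_rows --pt "0.8 3.3 -0.45 0 0" --pt "0.8 3.3 0 0 0" --pt "0.8 3.3 0 0 0" --pt "0.8 3.1 0 0 0" --pt "0.8 0 0 0 0"

```text
clock: 6.35
tool_pos: [481.3, 31.9, 14.4]
tcp_rot: [-0.188, 1.57, 0.189]
ft_force: [-1.3, 0.3, -0.8]
finger_gap: 68.1
```

Call:
send_rows --pt "0 0 0 0 0" --pt "0 0 0 0 0" --pt "0 0 0 0 0" --pt "0 0 0 0 0" --pt "0 0 0 0 0"

```text
clock: 6.85
tool_pos: [486.2, 32.2, 20.4]
tcp_rot: [-0.19, 1.559, 0.189]
ft_force: [0.4, -1.4, 6.0]
finger_gap: 25.1
```

Call:
send_rows --pt "0 -0.7 0 0 0" --pt "0 0 0 0 4.6" --pt "0 0 0 0 4.6" --pt "0 0 0 0 4.6" --pt "0 0 0.5 0 0"

```text
clock: 7.35
tool_pos: [484.5, 37.0, 25.9]
tcp_rot: [-0.0, 1.571, -0.0]
ft_force: [-0.0, -0.4, -0.3]
finger_gap: 25.4
```

Call:
send_rows --pt "0 0 0.5 2.5 0" --pt "0 0 0.5 3 0" --pt "0 0 0.5 3 0" --pt "0 0 0.5 2.5 0" --pt "0 0 0 1.5 0"

```text
clock: 7.85
tool_pos: [611.3, 58.3, 25.5]
tcp_rot: [-0.003, 1.57, 0.003]
ft_force: [0.1, -0.1, -1.9]
finger_gap: 24.9
```

Run:
```python
from h import *
import cv2
s=env.state();print(s["tool_pos"],s["tcp_rot"],s["finger_gap"],s["ft_force"])
b=env.snapshot("scene")[210:360,240:440,::-1]
cv2.imwrite("pics/c6.png",cv2.resize(b,None,fx=4,fy=4,interpolation=cv2.INTER_CUBIC))
```

```text
[611.3474668   58.3030479   25.47700659] [-0.00270374  1.56991585  0.00340623] 24.90103621096426 [ 0.11259939 -0.13892843 -1.86020099]
```

View pics/c6.png

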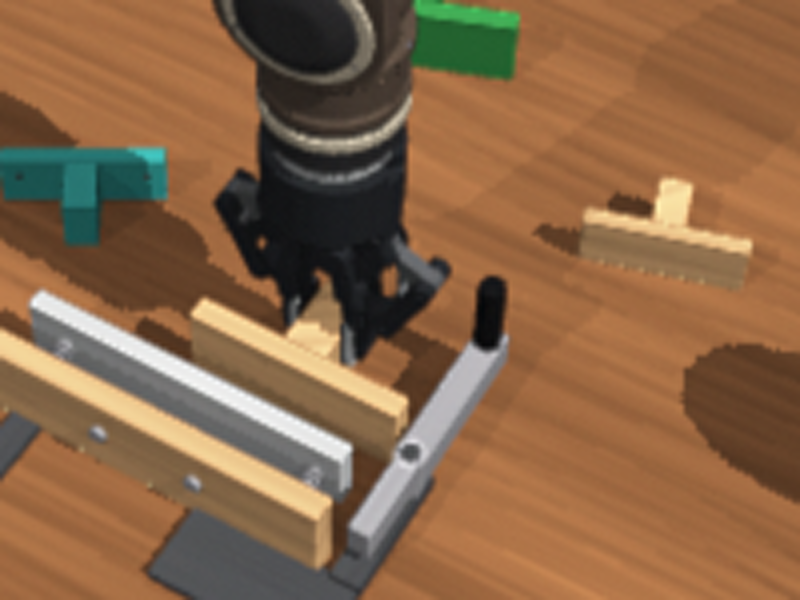

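Run:
```python
from h import *
for u,v in ((193,317),(390,419)): print(ray("scene",(u/4+240-.4,v/4+210-.4),54))
```

```text
[650.97786825  -2.50089437  54.        ]
[654.22602512 121.91758582  54.        ]
```

Call:
send_rows --pt "0 0.3 0 0 0" --pt "0 0.3 0 0 0" --pt "0 0.1 0 0 0" --pt "0 0 0 0 0" --pt "0 0 0 0 0"

```text
clock: 8.4
tool_pos: [608.9, 57.5, 20.4]
tcp_rot: [-0.001, 1.569, 0.002]
ft_force: [-2.9, 1.2, 10.3]
finger_gap: 25.1
```

Call:
send_rows --pt "0 -0.15 0 0 0" --pt "0 0 0.2 0.5 0" --pt "0 0 0.2 0.5 0" --pt "0 0 0.1 0 0" --pt "0 0 0 0 0"

```text
clock: 8.9
tool_pos: [619.2, 61.7, 20.4]
tcp_rot: [-0.002, 1.57, -0.0]
ft_force: [-2.0, -3.9, 4.9]
finger_gap: 24.8
```

Call:
send_rows --pt "0 0 0.1 0 0" --pt "0 0 0 0 0" --pt "0 0 0 0 0" --pt "0 0 0 0 0" --pt "0 0 0 0 0"

```text
clock: 9.4
tool_pos: [619.4, 62.6, 20.4]
tcp_rot: [-0.002, 1.57, -0.001]
ft_force: [-1.2, -4.2, 5.7]
finger_gap: 25.1
```

Call:
send_rows --pt "0 -0.1 0 0 0" --pt "0 0 0.1 0 0" --pt "0 0 0 0 0" --pt "0 0 0 0 0" --pt "0 0 0 0 0"

```text
clock: 9.9
tool_pos: [619.1, 63.3, 20.6]
tcp_rot: [-0.002, 1.571, -0.001]
ft_force: [-1.1, -5.7, 2.8]
finger_gap: 24.8
```

Call:
send_rows --pt "0 0 0.1 0 0" --pt "0 0 0 0 0" --pt "0 0 0 0 0" --pt "0 0 0 0 0" --pt "0 0 0 0 0"

```text
clock: 10.4
tool_pos: [618.9, 63.4, 20.7]
tcp_rot: [-0.003, 1.572, -0.003]
ft_force: [-1.7, -8.6, 3.4]
finger_gap: 24.8
```

Call:
send_rows --pt "0 0 -0.2 0.3 0" --pt "0 0 0 0.4 0" --pt "0 0 0 0.4 0" --pt "0 0 0 0.2 0" --pt "0 0 0 0 0"

```text
clock: 10.9
tool_pos: [631.4, 63.1, 20.6]
tcp_rot: [-0.002, 1.573, 0.0]
ft_force: [-6.0, -3.0, 5.4]
finger_gap: 25.0
```

Call:
send_rows --pt "0 0 0 0.2 0" --pt "0 0 0 0.2 0" --pt "0 0 0 0.1 0" --pt "0 0 0 0 0" --pt "0 0 0 0 0"

```text
clock: 11.4
tool_pos: [635.5, 63.1, 20.6]
tcp_rot: [-0.002, 1.575, 0.001]
ft_force: [-8.8, -3.4, 9.1]
finger_gap: 24.8
```

```bash
cat > rail.py <<'E'
from h import *
import cv2
a=cv2.imread("pics/scene0.png");b=env.snapshot("scene")[:,:,::-1].copy()
cv2.imwrite("pics/s_now.png",b)
up=lambda i:cv2.resize(i,None,fx=8,fy=8,interpolation=cv2.INTER_CUBIC)
for y in(-88,-75):
    c=proj("scene",(680,y,43)).astype(int);dx=proj("scene",(690,y,43))-proj("scene",(680,y,43))
    T=up(a[c[1]-5:c[1]+6,c[0]-6:c[0]+7]);S=up(b[c[1]-17:c[1]+18,c[0]-18:c[0]+19])
    r=cv2.matchTemplate(S,T,cv2.TM_CCOEFF_NORMED);_,v,_,m=cv2.minMaxLoc(r)
    sh=np.array(m)/8-[12,12];print(y,sh,v,"rail mm",10*sh@dx/(dx@dx), "dx10",dx)
s=env.state();print(s["clock"],s["tool_pos"],s["ft_force"])
E
python3 rail.py; python3 -c "
import cv2
b=cv2.imread('pics/s_now.png')[250:375,230:390];cv2.imwrite('pics/c7.png',cv2.resize(b,None,fx=4.8,fy=4.8,interpolation=cv2.INTER_CUBIC))"
```

```text
-88 [-0.5  0.5] 0.9210236668586731 rail mm 1.7235345051606308 dx10 [-2.63318699  3.12657882]
-75 [-0.5  0.5] 0.950626015663147 rail mm 1.7192325073884462 dx10 [-2.61996447  3.14820837]
11.45 [635.48825335  63.11783079  20.64929694] [-8.52106069 -3.38025081  9.03558331]
```

View pics/c7.png

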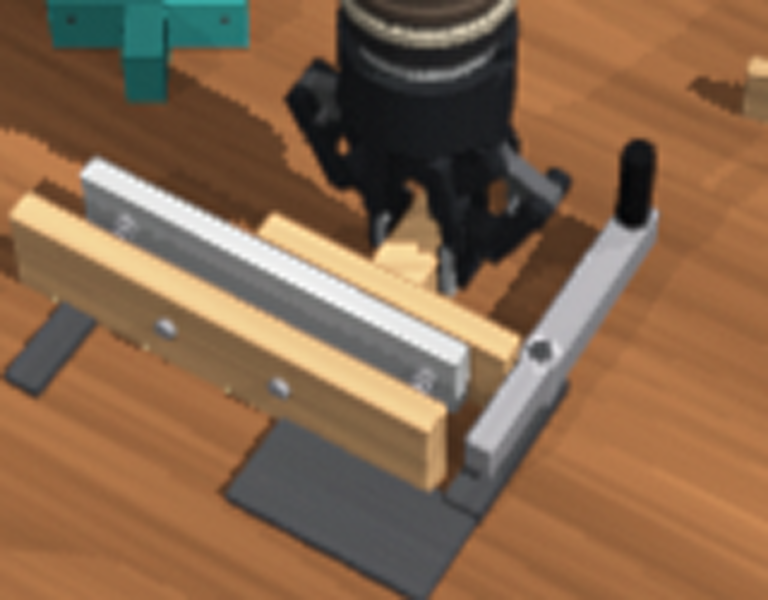

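Call:
send_rows --pt "0 -0.1 0 0.2 0" --pt "0 0 0 0.2 0" --pt "0 0 0 0.2 0" --pt "0 0 0 0 0" --pt "0 0 0 0 0"

```text
clock: 11.95
tool_pos: [640.3, 63.0, 20.7]
tcp_rot: [-0.002, 1.577, 0.0]
ft_force: [-10.8, -3.4, 6.3]
finger_gap: 25.1
```

```bash
python3 rail.py
```

```text
-88 [-1.75  2.  ] 0.9206705689430237 rail mm 6.500164655433018 dx10 [-2.63318699  3.12657882]
-75 [-1.75  2.  ] 0.9466108679771423 rail mm 6.486483330877994 dx10 [-2.61996447  3.14820837]
12.0 [640.27947319  62.99414686  20.70451311] [-10.10469334  -3.36513908   5.55713541]
```

Call:
send_rows --pt "0 0 0 0.2 0" --pt "0 0 0 0.2 0" --pt "0 0 0 0 0" --pt "0 0 0 0 0" --pt "0 0 0 0 0"

```text
clock: 12.5
tool_pos: [643.1, 63.0, 20.8]
tcp_rot: [-0.002, 1.579, 0.001]
ft_force: [-14.7, -3.8, 9.0]
finger_gap: 25.1
```

```bash
python3 rail.py; python3 -c "
import cv2
b=cv2.imread('pics/s_now.png')[250:375,230:390];cv2.imwrite('pics/c8.png',cv2.resize(b,None,fx=4.8,fy=4.8,interpolation=cv2.INTER_CUBIC))"
```

```text
-88 [-2.375  2.875] 0.9061346650123596 rail mm 9.122376674254616 dx10 [-2.63318699  3.12657882]
-75 [-2.375  2.875] 0.9235866069793701 rail mm 9.104693520131985 dx10 [-2.61996447  3.14820837]
12.55 [643.09596574  62.98945709  20.72294618] [-14.76087817  -4.05791084   7.80872321]
```

View pics/c8.png

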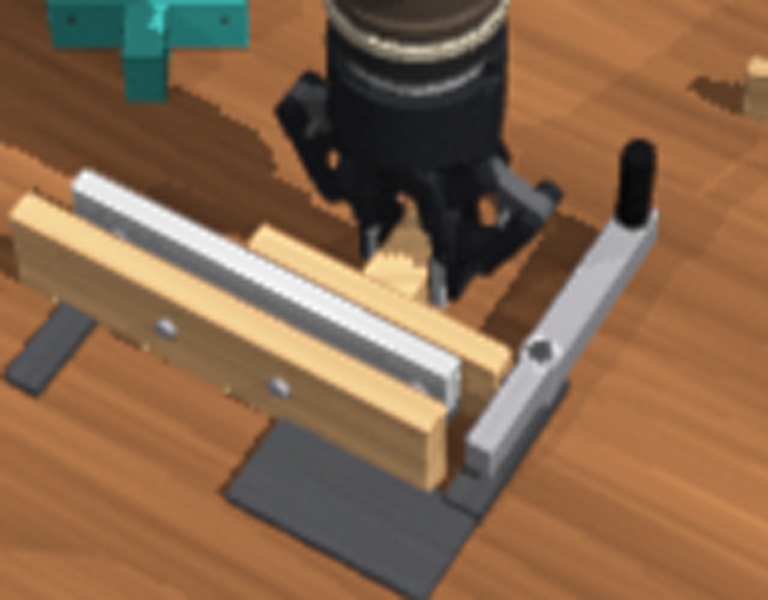

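Call:
send_rows --pt "0 0 0 0 0" --pt "0 0 0 0 0" --pt "0 0 0 0 0" --pt "0 0 0 0 0" --pt "0 0 0 0 0"

```text
clock: 13.05
tool_pos: [643.1, 63.0, 20.7]
tcp_rot: [-0.002, 1.579, 0.001]
ft_force: [-15.9, -3.6, 9.1]
finger_gap: 24.7
```

Call:
send_rows --pt "0 0 0 0 0" --pt "0 0 0 0 0" --pt "0 0 0 0 0" --pt "0 0 0 0 0" --pt "0 0 0 0 0"

```text
clock: 13.55
tool_pos: [643.1, 63.0, 20.7]
tcp_rot: [-0.002, 1.579, 0.001]
ft_force: [-14.7, -3.6, 7.8]
finger_gap: 25.0
```

Call:
send_rows --pt "0 0 0 0 0" --pt "0 0 0 0 0" --pt "0 0 0 0 0" --pt "0 0 0 0 0" --pt "0 0 0 0 0"

```text
clock: 14.05
tool_pos: [643.1, 63.0, 20.8]
tcp_rot: [-0.002, 1.579, 0.001]
ft_force: [-13.7, -3.3, 8.1]
finger_gap: 25.0
```

Call:
send_rows --pt "0 0 0 0 0" --pt "0 0 0 0 0" --pt "0 0 0 0 0" --pt "0 0 0 0 0" --pt "0 0 0 0 0"

```text
clock: 14.55
tool_pos: [643.1, 63.0, 20.7]
tcp_rot: [-0.002, 1.579, 0.001]
ft_force: [-14.8, -3.4, 9.0]
finger_gap: 25.2
```

Call:
send_rows --pt "0 0 0 0 0" --pt "0 0 0 0 0" --pt "0 0 0 0 0" --pt "0 0 0 0 0" --pt "0 0 0 0 0"

```text
clock: 15.05
tool_pos: [643.1, 63.0, 20.7]
tcp_rot: [-0.002, 1.579, 0.001]
ft_force: [-14.8, -3.7, 8.6]
finger_gap: 24.8
```

Call:
send_rows --pt "0 0 0 0 0" --pt "0 0 0 0 0" --pt "0 0 0 0 0" --pt "0 0 0 0 0" --pt "0 0 0 0 0"

```text
clock: 15.55
tool_pos: [643.1, 63.0, 20.7]
tcp_rot: [-0.002, 1.579, 0.001]
ft_force: [-14.9, -3.9, 8.3]
finger_gap: 25.4
```

Call:
send_rows --pt "0 0 0 0 0" --pt "0 0 0 0 0" --pt "0 0 0 0 0" --pt "0 0 0 0 0" --pt "0 0 0 0 0"

```text
clock: 16.05
tool_pos: [643.1, 63.0, 20.7]
tcp_rot: [-0.002, 1.579, 0.001]
ft_force: [-15.5, -3.7, 9.4]
finger_gap: 25.3
```

```bash
python3 rail.py; python3 -c "
import cv2
a=cv2.imread('pics/s_now.png')[250:340,290:390];cv2.imwrite('pics/c9.png',cv2.resize(a,None,fx=6,fy=6,interpolation=cv2.INTER_CUBIC))"
```

```text
-88 [-2.375  2.875] 0.9061039686203003 rail mm 9.122376674254616 dx10 [-2.63318699  3.12657882]
-75 [-2.375  2.875] 0.9235175251960754 rail mm 9.104693520131985 dx10 [-2.61996447  3.14820837]
16.1 [643.08965485  62.96972253  20.7316484 ] [-14.97792579  -4.21001775   7.38617576]
```

View pics/c9.png

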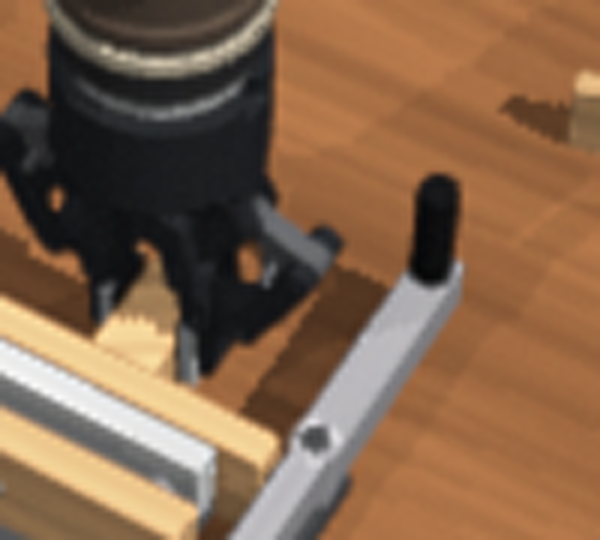

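```bash
python3 -c "
from h import *
print(env.job_done()); print(env.state()['ft_force'])"
```

```text
the job is handed in; nothing more can be done
None
the job is handed in; nothing more can be done
```

I swung the brace over its catch to the stop. I then gripped the larger pale wooden bracket by its stem, slid its end against the brace, pressed it onto the rail, and handed the job in while still holding that push.

**Last checks:**
- **Brace:** at the stop the push on the knob rose to about 18 N with almost no travel. In the final picture the knob top is within a pixel of where it should be at 1.571 rad.
- **Push on the rail:** the rail was pushed back about 9.1 mm in the images, so about 9 N. That reading was the same at the start and end of the hold, about 3.5 s apart, and the tool did not move in between.
- **Position:** the tool, which grips the bracket centrally by its stem, was at y = 63.0 mm (about 28 mm in the fixture frame). The board end touched the brace with a light side push of about 4 N.
- **Squareness:** the tool yaw was within about 0.003 rad. The board's edge in one image read about 0.03 rad relative to the rail, which I put down to pixel error.

**Disagreement:** the wrist read about 15 N in the pressing direction, against 9 N from the rail. I put the difference down to friction on the table and the brace, because the bracket bears on the table with about 8 N. Both readings lie between 5 and 16 N.

The arm did not touch the tank, canister or reel, but I did not re-measure their positions at the end.

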